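# Push a slide carrier under the held-open spring clip of an inspection stage

## Task

Load the blue slide carrier into the grey inspection stage without picking it up: with one fingertip press the red tail of the spring clip down and hold it so that the clip foot is up, and meanwhile with the other fingertip push the carrier by its upright lip along the channel, beneath the foot, until it is fully home against the end stop. Then let the clip come down on the carrier and move clear. Do not ram the carrier against the closed clip, do not lift or tip it, and leave the jars, the dish and the marker pen where they are.

Things in the scene. Friction and masses are not known exactly. Their poses are not given: they have to be found in the camera images.
- stage: Fixed grey base plate, 8 mm thick, x -116 to +56, y -34 to +84 mm about its origin (on the worktop, under the channel's centre line). x = push direction, z up. Channel along x at y = 0: floor z = 8 mm, aluminium rails with inner faces at y = +-18.5 mm, 15 mm high, open at -x, ending at the stop. Clip hinge along x at y = +34, z = 22 mm, lug tops z = 26 mm.
- stage_stop (a point): Middle of the end stop's face, on the channel floor: x = +45, y = 0, z = 8 mm in the stage frame. The stop is 12 mm high above the floor. Carrier home = its front edge touching this face.
- carrier: Loose blue slide carrier, about 80 g, in the channel: plate 80 (x) x 34 x 8 mm with a glass slide on it; at its rear (-x) end an upright lip 4 mm thick, 34 wide, 28 high above the underside. Origin: centre of the underside; front edge x = +40, lip's rear face x = -40 mm; axes as the stage's. Home: origin at x = +5 mm in the stage frame. It starts 30 to 45 mm short, in front of the clip foot.
- clip: The rocking spring clip on the stage: a steel axle along the stage's x, a steel arm with a foot over the channel at one side (-y), a long red tail at the other (+y); pressing the tail down raises the foot. Origin on the hinge axis at x = 0, y = +34, z = 22 mm in the stage frame; axes as the stage's when closed.
- clip_angle (a joint): Clip angle, rad: 0 = closed (foot 3 mm above the channel floor, blocking the 8 mm thick carrier); grows as the tail is pressed; 0.32 = hard stop, fully open (foot about 15 mm above the floor). Above 0.2 the carrier passes freely; resting on the carrier it reads about 0.14. Sprung shut: about 3 N at mid-tail starts it, 5 N holds it fully open.
- clip_tail (a point): Red ribbed tail, 80 mm (stage x) x 28 mm, beside the channel; a finger can slide along it while pressing. This point: centre of its upper face, at x -68, y +63, z 30 mm in the stage frame when closed, z about 20 mm pressed fully: a level tip behind the lip (top z = 36 mm) then overlaps it by 16 mm. Tips 65 to 70 mm apart serve both. Slopes 0.2 rad when closed, outer edge high.
- clip_foot (a point): Steel clip foot over the channel: round bead 16 mm long (x), 8 mm diameter, at the end of the steel arm. This point: middle of its lower side, at x = +26, y = -2, z = 11 mm in the stage frame when closed. The arm's top is 25 mm above the worktop when closed, about 39 mm when open.
- jar_yellow: Bystander: specimen jar with yellow cap, 64 mm diameter, 77 mm high, standing to the right (-y) of the stage; origin at the centre of its underside.
- jar_red: Bystander: specimen jar with red cap, 64 mm diameter, 77 mm high; origin at the centre of its underside.
- marker_blue: Bystander: blue marker pen, 125 mm long, 15 mm thick, lying to the left (+y) of the stage; origin at the centre of its underside.
- dish_left: Bystander: pale round dish, 91 mm diameter, 16 mm high; origin at the centre of its underside.
Mind the look-alikes: they are no part of the job. Of the things shaped like the carrier, the blue one is meant.

How it is judged:
By the outcome, as a careful person would: the job done as asked, in the order asked, and still so for the second after the job is handed in, with the robot touching nothing.
It also fails if it takes over 38 s, if anything falls off the work surface, if the arm or the gripper's body presses on something with over 40 N, if the wrist force passes 120 N, or if a joint passes its speed limit or range.

## Robot

A 6-joint arm with a two-finger parallel gripper is mounted at the origin on a cart in front of the work surface, level with it; the furniture and walls round the work are solid. World frame = base frame: x ahead of the robot, y to its left, z up, the work surface at z = 0. Lengths are in m, angles in rad, forces in N, time in s.
With the tool pointing down it reaches from about 0.25 to 0.775 m from the base axis. Payload 4 kg.
Tool frame: the origin (TCP) lies between the finger pads; the fingertips stand 11 mm ahead of it and the grasp point (between the pads) lies 8 mm behind it; z points along the fingers, y is the line along which they close (so a half turn about z gives the same grasp; the last joint's range is limited). The gripper opens to 94 mm and grips with 3 to 60 N. Pads are 16 mm wide; open, the fingers measure 119 mm over their backs; the gripper's body (75 mm by 177 mm) begins 78 mm behind the grasp point.
Start: joints at [1.242, 0.087, 1.371, -0, 1.684, -0.103], TCP at [0.123, 0.536, 0.217] pointing down, gripper open.
Joint ranges: [-3.1, 3.1], [-0.76, 2.03], [0.27, 2.55], [-1.08, 4.22], [0.17, 2.65], [-2.57, 2.57]. Speed limits (rad/s): [2.79, 2.79, 3.14, 3.14, 3.14, 3.14].

## Interface

Orientations are given as a 3x3 rotation matrix whose columns are the frame's x, y, z axes.
In Python, from cell import bot gives the robot as it stands. The module is installed in compiled form; this text tells all that it offers.
- The arm moves only by the tool move_arm, never from a script. Its argument "targets" is text: rows parted by semicolons, each of 7 numbers parted by spaces: the turn, a rotation vector about the world's x, y, z in degrees, then the shift along the world's x, y, z in cm, then the finger opening in cm, from 0 to 9.4. In form: wx wy wz tx ty tz gripper; .... A call has exactly 5 rows; each row is the pose to reach, as a shift and turn from the pose commanded when the call began; what a row does not reach only later rows make up. A row lasts 1/12 s, in which the tool goes at most 41.7 mm and 7.16 degrees, less where a joint would pass 70% of its speed; a pose out of reach is approached as far as the arm can. A call with a gripper value outside its range is refused whole. The fingers move at their own pace and stop on an object; the grip force is fixed at half the most. Time passes only in rows, so rows that repeat a pose let the fingers close, or fill a call up. It gives the time, the measured TCP pose, the force, the opening and the grip force at its end, in the units of the state.
- bot.sense(): the state, without advancing time (a new reading comes with each control period).
- bot.grab_frame(name): name is "scene" or "side" or "wrist"; returns a dict with "image" (480x640x3 uint8, red, green, blue), "depth" (480x640 float32, m along the optical axis (not along the pixel's ray), 0 where there is no reading), "fx", "fy", "cx", "cy" (pixels), "pose" (4x4, takes a point from camera to world coordinates). Camera axes: x right, y down, z forward; pixel columns grow to the right and rows downward; lengths in m; the calibration is good to about 2 mm. A picture is of the moment at which its call begins.
- bot.hand_in(): hands the job in; it is judged then, once.
Trained networks look in a picture, given as the dict that the camera call returned (one of the last four; its "shot" number tells which), for a name from the list of things; names that differ only in an ending like _2 or _b are one class to them, and where a whole thing is asked for, a point or a joint stands for the part that bears it (a point fixed in the world has none). Each returns a list of dicts, best first, with "p" (0 to 1); they miss things now and then, are a little off and sometimes report something else, mostly with a low value. They report only what shows in the picture. A call takes as long as a camera call. They do not tell look-alikes from the thing itself.
- bot.boxes_of(picture, name): "pixel" ([column, row] in pixels, amid what is visible of it).
- bot.trace(picture, name): "mask" (480x640 bool, what is visible of it) and "pixel" ([column, row] in pixels, amid what is visible of it).
The state is a dict: "time": time; "joint_positions": joint angles; "dq": joint speeds; "joint_torque": joint torques, N m; "tcp_pos": TCP position; "tcp_rot": TCP orientation; "ft_force": force on the tool from outside, world axes, zero at the start; "ft_torque": the same for the moment, N m; "width": finger opening in m; "grasp_force": force on a finger pad.
Only numpy, scipy, OpenCV 4.12 (cv2) and the standard library are available. Lean on these libraries where they do the work, as an engineer would, in place of code of your own. Each camera call takes 0.05 s, during which the arm holds its last target. There are 200 camera calls.

## Working session

There is one attempt and no reset: what is moved stays moved. The work goes in short steps, Python scripts to look and compute and a tool call to move; the robot and the scene stay as the last step left them, time stands still between calls to the robot, and variables do not carry over. Pictures are saved under pics/ and viewed, at most 10 in all, crops included, and the job is handed in when it is done.

Besides the shell and the picture viewer there is one more tool, called after "Emit:" as name(argument=value, ...) on one line, values as JSON. move_arm: Moves the arm, as the interface text tells. Its arguments: {"type":"object","properties":{"targets":{"type":"string"}},"required":["targets"]}

```bash
mkdir -p pics
cat > h.py <<'E'
import numpy as np, cv2
from cell import bot
def pts(f,mask):
    v,u=np.nonzero(mask&(f["depth"]>0)); d=f["depth"][v,u]
    p=np.c_[(u-f["cx"])/f["fx"]*d,(v-f["cy"])/f["fy"]*d,d]
    return p@f["pose"][:3,:3].T+f["pose"][:3,3]
def proj(f,P):
    P=np.atleast_2d(P); c=(P-f["pose"][:3,3])@f["pose"][:3,:3]
    return np.c_[c[:,0]/c[:,2]*f["fx"]+f["cx"],c[:,1]/c[:,2]*f["fy"]+f["cy"]]
def save(f,n): cv2.imwrite("pics/"+n,cv2.cvtColor(f["image"],cv2.COLOR_RGB2BGR))
E
python3 - <<'E'
from h import *
np.set_printoptions(precision=4,suppress=True)
for c in ("scene","side"):
    f=bot.grab_frame(c); save(f,c+"0.png")
    print(c,f["pose"][:3,3],f["pose"][:3,2])
    for n in ("stage","carrier","clip","clip_tail","clip_foot","jar_yellow","jar_red","marker_blue","dish_left"):
        for r in bot.trace(f,n)[:3]:
            P=pts(f,r["mask"]); print(n,round(r["p"],2),np.round(r["pixel"]),r["mask"].sum(),np.median(P,0) if len(P) else None, np.percentile(P,2,axis=0),np.percentile(P,98,axis=0))
print(bot.sense())
E
```

```text
scene [-0.0916 -0.6433  0.4604] [ 0.6312  0.6661 -0.3974]
stage 0.63 [320. 241.] 1170 [0.5677 0.0698 0.0145] [ 0.5214 -0.0124  0.0022] [0.6899 0.1243 0.0327]
carrier 0.57 [408. 256.] 345 [ 0.6683 -0.1184  0.0085] [ 0.655 -0.153  0.002] [ 0.691  -0.0747  0.0276]
clip 0.93 [318. 238.] 473 [0.5904 0.0897 0.0271] [0.5433 0.0438 0.0083] [0.6711 0.1556 0.0335]
clip 0.47 [358. 255.] 1091 [ 0.5332 -0.0723  0.0428] [ 0.5169 -0.091   0.0037] [ 0.5713 -0.0357  0.0784]
clip_tail 0.75 [319. 237.] 374 [0.5811 0.091  0.0277] [0.5433 0.0548 0.0219] [0.6528 0.1199 0.0334]
clip_tail 0.48 [319. 244.] 1048 [0.5654 0.0726 0.0146] [ 0.5212 -0.0094  0.0037] [0.6831 0.123  0.0326]
clip_foot 0.57 [320. 238.] 447 [0.5898 0.089  0.0272] [0.5433 0.0439 0.0085] [0.6687 0.1211 0.0337]
jar_yellow 0.79 [354. 258.] 1064 [ 0.5328 -0.072   0.0432] [ 0.5168 -0.091   0.0039] [ 0.5719 -0.037   0.0784]
jar_red 0.79 [428. 309.] 1762 [ 0.4648 -0.2998  0.0413] [ 0.4489 -0.3206  0.0039] [ 0.5013 -0.2667  0.0782]
marker_blue 0.56 [330. 230.] 76 [0.6719 0.1445 0.0113] [0.5636 0.1309 0.0039] [0.6928 0.1737 0.0242]
marker_blue 0.
[... 1341 characters left out ...]
 0.1388 0.0001] [0.6975 0.1731 0.0158]
dish_left 0.16 [349. 238.] 427 [0.6007 0.0358 0.0165] [0.5585 0.0134 0.0101] [0.6397 0.0599 0.0361]
{'time': 1.0, 'joint_positions': array([ 1.2419,  0.0872,  1.3707,  0.    ,  1.6836, -0.1031]), 'dq': array([ 0.0005, -0.0009,  0.0017,  0.0004,  0.001 ,  0.0001]), 'joint_torque': array([ -0.0002, -34.0058, -30.2599,   0.0718,   0.0237,  -0.    ]), 'tcp_pos': array([0.1231, 0.5361, 0.2165]), 'tcp_rot': array([[-0.9746,  0.2238,  0.    ],
       [ 0.2238,  0.9746,  0.0001],
       [-0.    ,  0.0001, -1.    ]]), 'ft_force': array([ 0.0088, -0.6648,  0.1045]), 'ft_torque': array([-0.03  ,  0.0051,  0.0373]), 'grasp_force': 0.0, 'width': 0.09369726060355268}
```

Run:
```python
import cv2
a=cv2.imread("pics/side0.png")[150:330,240:480]; cv2.imwrite("pics/side0c.png",cv2.resize(a,(800,600),interpolation=cv2.INTER_CUBIC))
```

```text
(no output)
```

View pics/side0c.png

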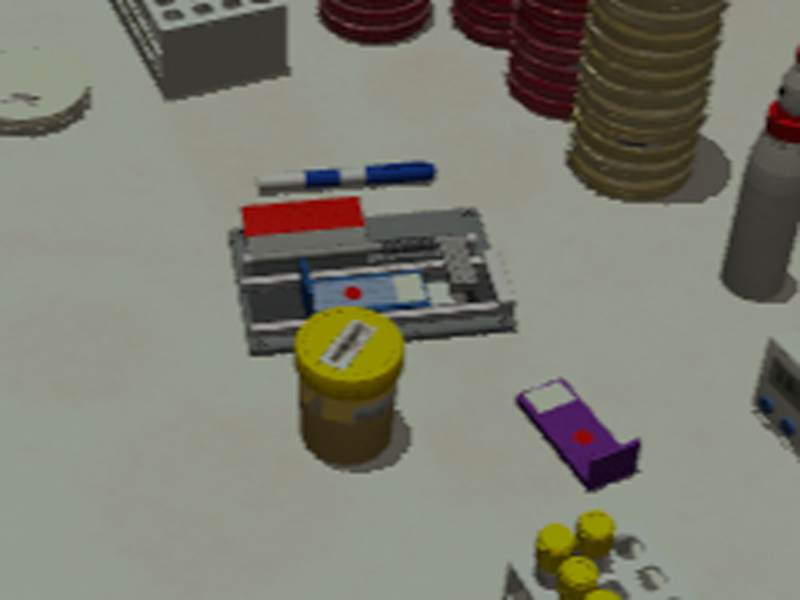

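View pics/scene0.png

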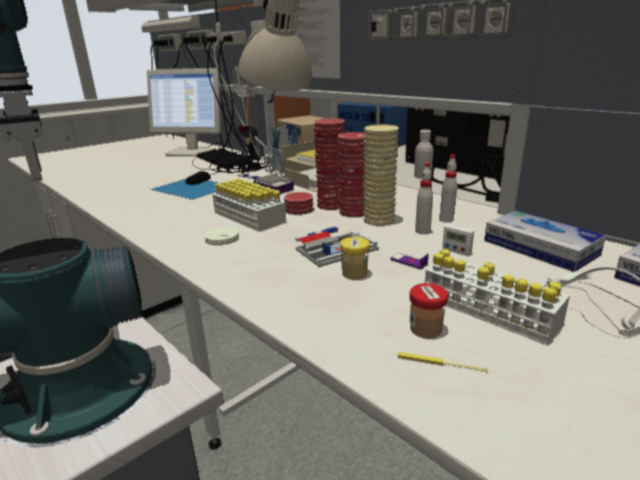

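Run:
```python
from h import *
np.set_printoptions(precision=4,suppress=True)
for c in ("scene","side"):
    f=bot.grab_frame(c); P=pts(f,np.ones((480,640),bool)); 
    q=P[(P[:,2]>0.1)&(P[:,0]<0.9)&(P[:,0]>0.2)&(abs(P[:,1])<.7)]
    g=np.unique(np.c_[np.floor(q[:,:2]*10)/10],axis=0,return_inverse=True)
    for i,k in enumerate(g[0]):
        s=q[g[1].ravel()==i]; 
        if len(s)>20: print(c,k,len(s),s[:,2].min().round(2),s[:,2].max().round(2),s[:,0].min().round(2))
    I=f["image"].astype(int); red=(I[...,0]>130)&(I[...,1]<70)&(I[...,2]<70)
    Q=pts(f,red); Q=Q[(Q[:,0]>.5)&(Q[:,0]<.7)&(Q[:,1]>.05)&(Q[:,1]<.14)&(Q[:,2]<.05)]
    print(c,len(Q),Q.mean(0),cv2.minAreaRect((Q[:,:2]*1000).astype(np.float32)))
```

```text
scene [0.6 0.3] 2731 0.36 0.57 0.62
scene [0.6 0.4] 226 0.39 0.5 0.62
scene [0.7 0. ] 246 0.1 0.26 0.79
scene [0.7 0.1] 635 0.1 0.26 0.79
scene [0.7 0.2] 630 0.1 0.57 0.7
scene [0.7 0.3] 1713 0.1 0.57 0.7
scene [0.7 0.4] 37 0.56 0.58 0.76
scene [ 0.8 -0.1] 365 0.1 0.19 0.83
scene [0.8 0. ] 1215 0.1 0.26 0.8
scene [0.8 0.1] 930 0.1 0.26 0.8
scene [0.8 0.2] 1018 0.1 0.26 0.8
scene [0.8 0.3] 152 0.1 0.26 0.8
scene 132 [0.5841 0.1056 0.0309] ((585.1233520507812, 105.6100845336914), (24.21765899658203, 77.94644165039062), 77.73896026611328)
side [0.6 0.3] 948 0.36 0.41 0.62
side [0.7 0. ] 352 0.1 0.26 0.79
side [0.7 0.1] 749 0.1 0.26 0.79
side [0.7 0.2] 678 0.1 0.41 0.71
side [0.7 0.3] 932 0.1 0.41 0.7
side [ 0.8 -0.1] 562 0.1 0.19 0.83
side [0.8 0. ] 2243 0.1 0.26 0.8
side [0.8 0.1] 1192 0.1 0.26 0.8
side [0.8 0.2] 1550 0.1 0.26 0.8
side [0.8 0.3] 301 0.11 0.39 0.8
side 304 [0.5853 0.1049 0.0304] ((584.8685302734375, 104.35694885253906), (28.155616760253906, 77.42522430419922), 76.16246795654297)
```

Emit:
move_arm(targets="0 0 0 2.5 -2.7 1; 0 0 0 5 -5.4 2; 0 0 0 7.5 -8.1 3; 0 0 0 10 -10.8 4; 0 0 0 12.5 -13.5 4")

```text
schema error: expected 7 numbers
```

Emit:
move_arm(targets="0 0 0 2.7 -2.8 0.5 9; 0 0 0 5.4 -5.6 1 8; 0 0 0 8.1 -8.4 1.5 7; 0 0 0 10.8 -11.2 2 6; 0 0 0 13.5 -14 2.5 6")

```text
time: 1.52
tcp_pos: [0.2589, 0.3947, 0.2419]
tcp_rot: [[-0.975, 0.223, 0.0], [0.223, 0.975, 0.0], [-0.0, 0.0, -1.0]]
ft_force: [0.7, -0.3, -0.4]
width: 0.0667
grasp_force: 0.0
```

Emit:
move_arm(targets="0 0 0 2.7 -2.8 0 6; 0 0 0 5.4 -5.6 0 6; 0 0 0 8.1 -8.4 0 6; 0 0 0 10.8 -11.2 0 6; 0 0 0 13.5 -14 0 6")

```text
time: 1.93
tcp_pos: [0.3941, 0.2545, 0.2418]
tcp_rot: [[-0.975, 0.224, 0.001], [0.224, 0.975, 0.001], [-0.001, 0.001, -1.0]]
ft_force: [1.9, 0.4, -0.2]
width: 0.0599
grasp_force: 0.0
```

Emit:
move_arm(targets="0 0 0 2.7 -2.8 0 6; 0 0 0 5.4 -5.6 0 6; 0 0 0 8.1 -8.4 0 6; 0 0 0 10.8 -11.2 0 6; 0 0 0 13.5 -14 0 6")

```text
time: 2.35
tcp_pos: [0.5292, 0.1143, 0.2417]
tcp_rot: [[-0.975, 0.224, 0.001], [0.224, 0.975, 0.0], [-0.0, 0.0, -1.0]]
ft_force: [1.6, 0.3, 0.7]
width: 0.0599
grasp_force: 0.0
```

Run:
```python
from h import *
s=bot.sense(); print(s["time"],s["tcp_pos"],s["tcp_rot"],s["width"],s["ft_force"])
f=bot.grab_frame("wrist"); save(f,"w1.png"); print(f["pose"].round(3))
np.savez("w1.npz",**{k:f[k] for k in ("image","depth","fx","fy","cx","cy","pose")})
```

```text
2.35 [0.52923785 0.11433751 0.24168742] [[-9.74538683e-01  2.24218772e-01  5.46318804e-04]
 [ 2.24218965e-01  9.74538739e-01  3.20738023e-04]
 [-4.60493352e-04  4.35066647e-04 -9.99999799e-01]] 0.05989348337213264 [1.61747019 0.25381539 0.65681241]
[[ 0.224  0.935  0.275  0.45 ]
 [ 0.975 -0.215 -0.064  0.134]
 [-0.001  0.282 -0.959  0.411]
 [ 0.     0.     0.     1.   ]]
```

View pics/w1.png

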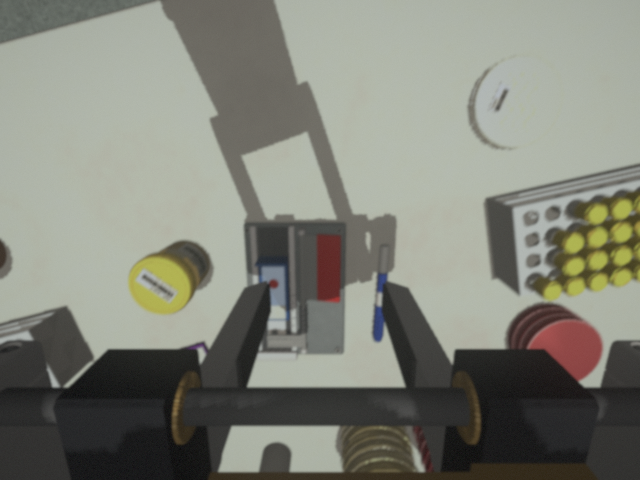

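```bash
cat > meas.py <<'E'
from h import *
np.set_printoptions(precision=1,suppress=True)
def run(f,yaw=-12.95,o=None):
    I=f["image"].astype(int); R,G,B=I[...,0],I[...,1],I[...,2]
    a=np.radians(yaw); ex=np.array([np.cos(a),np.sin(a),0]); ey=np.array([-ex[1],ex[0],0])
    allm=np.ones(R.shape,bool)
    def get(m):
        Q=pts(f,m); k=(Q[:,0]>.48)&(Q[:,0]<.75)&(Q[:,1]>-.05)&(Q[:,1]<.14)&(Q[:,2]<.06)&(Q[:,2]>-.01); return Q[k]*1000
    red=get((R>90)&(G<.35*R)&(B<.35*R)); blue=get((B>1.35*R)&(B>60))
    out={}
    for n,Q in (("red",red),("blue",blue),("stage",get(allm))):
        if n=="red": Q=Q[Q@ey>np.median(Q@ey)-25]
        if n=="stage": Q=Q[(Q[:,2]>5)&(Q[:,2]<12)&(np.abs(Q@ex-600)<150)]
        if len(Q)<10: continue
        X,Y=Q@ex,Q@ey
        r=cv2.minAreaRect(Q[:,:2].astype(np.float32))
        print(n,len(Q),"along x",np.percentile(X,[1,50,99]),"y",np.percentile(Y,[1,50,99]),"z",np.percentile(Q[:,2],[2,50,98]),"rect",np.array(r[0]),np.array(r[1]),round(r[2],1))
    L=blue[blue[:,2]>24]; 
    if len(L): print("lip",len(L),"x",np.percentile(L@ex,[2,50,98]),"y",np.percentile(L@ey,[2,50,98]),"z",np.percentile(L[:,2],[50,98]))
    return ex,ey
if __name__=="__main__":
    import sys
    if len(sys.argv)>1:
        f=dict(np.load(sys.argv[1])); 
    else:
        s=bot.sense(); print(s["time"],s["tcp_pos"]*1000,s["ft_force"]); f=bot.grab_frame("wrist")
    run(f)
    run(bot.grab_frame("side"))
E
python3 meas.py w1.npz
```

```text
blue 255 along x [538.9 560.8 645.3] y [153.3 183.8 291.3] z [12.  17.3 37.8] rect [638.3  71.3] [174.3  58.4] 33.0
stage 5375 along x [500.2 584.3 669.1] y [ 90.6 209.4 253.8] z [ 6.6  8.8 11. ] rect [614.6  46. ] [193.7 182.7] 2.1
lip 83 x [538.8 540.5 542.1] y [156.3 171.1 185.7] z [36.7 38.2]
blue 69 along x [543.1 592.7 645.1] y [151.6 178.8 291.2] z [10.3 16.2 18.6] rect [627.2  83. ] [159.8  75.4] 64.4
stage 1157 along x [498.5 607.5 667.4] y [135.3 189.3 269. ] z [ 5.4  8.3 11.7] rect [600.3  73.7] [157.9 206.6] 81.1
lip 1 x [540. 540. 540.] y [151.4 151.4 151.4] z [38.4 38.4]
  return _methods._mean(a, axis=axis, dtype=dtype,
  ret = ret.dtype.type(ret / rcount)
```

```bash
sed -i 's/(R>90)&(G<.35\*R)&(B<.35\*R)/(R>60)\&(G<.5*R)\&(B<.5*R)/; s/ey>np.median(Q@ey)-25/ey>212/' meas.py; python3 meas.py w1.npz | grep red
python3 - <<'E'
from h import *
f=dict(np.load("w1.npz"))
# yaw fit: top face edges of plate via depth points, outer +y edge and rear -x edge
a=np.radians(-12.95); ex=np.array([np.cos(a),np.sin(a),0]); ey=np.array([-ex[1],ex[0],0])
Q=pts(f,np.ones((480,640),bool))*1000; X,Y=Q@ex,Q@ey
m=(Q[:,2]>5)&(Q[:,2]<40)&(X>480)&(X<680)&(Y>120)&(Y<262)
X,Y=X[m],Y[m]
b=np.arange(508,620,6); e=[Y[(X>=t)&(X<t+6)].max() for t in b]; print(np.round(e),np.polyfit(b,e,1))
b=np.arange(140,250,6); e=[X[(Y>=t)&(Y<t+6)].min() for t in b]; print(np.round(e),np.polyfit(b,e,1))
E
```

```text
red 1265 along x [511.5 547.1 585.3] y [222.6 233.7 244.8] z [28.2 31.1 34. ] rect [587.2 104.9] [23.  76.6] 76.7
red 317 along x [508.8 546.4 584.4] y [219.1 233.2 246.4] z [26.4 30.1 34.1] rect [585.1 104.5] [28.8 77.9] 75.6
[254. 253. 253. 253. 254. 254. 254. 254. 254. 254. 254. 254. 253. 253.
 253. 253. 253. 254. 254.] [-3.21285034e-03  2.55499029e+02]
[499. 500. 499. 500. 500. 500. 500. 500. 500. 500. 500. 500. 500. 500.
 500. 500. 500. 500. 500.] [4.13172632e-03 4.99130833e+02]
```

Emit:
move_arm(targets="0 0 0 1.24 -1.72 -2 5.35; 0 0 0 2.48 -3.44 -5 5.35; 0 0 0 2.48 -3.44 -9 5.35; 0 0 0 2.48 -3.44 -13 5.35; 0 0 0 2.48 -3.44 -16.7 5.35")

```text
time: 2.92
tcp_pos: [0.552, 0.0828, 0.073]
tcp_rot: [[-0.975, 0.223, 0.0], [0.223, 0.975, 0.001], [0.0, 0.001, -1.0]]
ft_force: [0.3, 0.9, -0.3]
width: 0.0537
grasp_force: 0.0
```

```bash
python3 meas.py
python3 - <<'E'
from h import *
s=bot.sense();p=s["tcp_pos"]*1000;a=np.radians(-12.95);print("XY",p@[np.cos(a),np.sin(a),0],p@[-np.sin(a),np.cos(a),0],p[2],s["width"],s["ft_force"])
f=bot.grab_frame("wrist"); save(f,"w2.png")
E
```

```text
2.9167 [552.   82.8  73. ] [ 0.3  0.9 -0.3]
red 3337 along x [508.2 544.8 583.3] y [222.6 232.2 246.1] z [28.  30.5 33.4] rect [584.7 106.1] [24.7 76.9] 77.0
blue 527 along x [538.2 572.8 613.5] y [155.4 185.6 187.2] z [10.  16.8 37. ] rect [600.6  41.4] [33.  77.7] 70.7
stage 9437 along x [499.6 526.9 667.9] y [ 81.2 196.  253.4] z [ 6.   8.8 11.2] rect [606.1  26.6] [186.2 171. ] 77.0
lip 104 x [538.  539.  541.2] y [175.3 181.6 187.2] z [36.  37.5]
red 218 along x [508.  558.4 584.5] y [219.4 232.6 246.9] z [26.8 30.1 34.2] rect [584.8 104.3] [28.8 78.3] 77.9
blue 54 along x [541.9 596.6 647. ] y [152.  183.1 291.7] z [ 8.4 15.9 18.7] rect [627.9  84.5] [158.5  75.3] 64.4
stage 1147 along x [498.9 606.7 667.5] y [134.7 188.6 252.9] z [ 5.4  8.3 11.7] rect [616.1  75.3] [159.1 171.8] 77.7
lip 1 x [540.4 540.4 540.4] y [153.6 153.6 153.6] z [36.2 36.2]
XY 514.0694093480819 203.02956786663034 67.10474124626131 0.05382751125134954 [-1.18850926  0.45182945 -1.09405059]
```

View pics/w2.png

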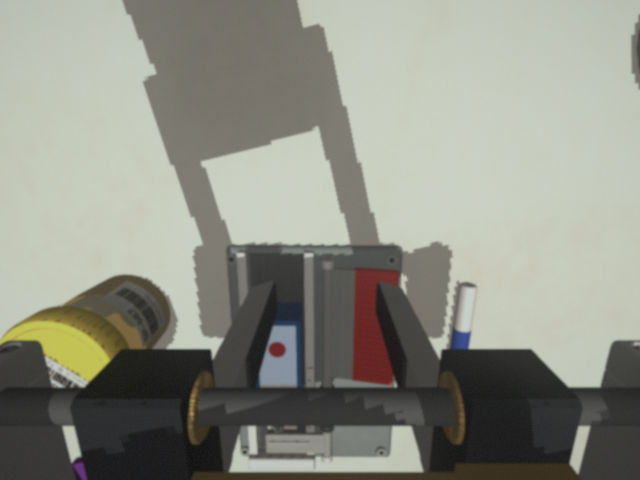

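```bash
cat > st.py <<'E'
from h import *
import sys
def p():
    s=bot.sense();p=s["tcp_pos"]*1000;a=np.radians(-12.95);print(round(s["time"],2),"pos",p.round(1),"X %.1f Y %.1f tip z %.1f w %.1f"%(p@[np.cos(a),np.sin(a),0],p@[-np.sin(a),np.cos(a),0],p[2]-11,s["width"]*1000),"F",s["ft_force"].round(2),"dq",s["dq"].round(3),"Rz",s["tcp_rot"][:,2].round(4))
if __name__=="__main__":
    p()
    if len(sys.argv)>1: 
        for i in range(int(sys.argv[1])): bot.grab_frame("side"); p()
E
python3 st.py 3
```

```text
3.07 pos [549.6  82.7  71.6] X 517.1 Y 203.8 tip z 60.6 w 53.4 F [0.7  0.14 0.63] dq [-0.003 -0.052 -0.117 -0.003  0.003 -0.001] Rz [-8.e-03  1.e-04 -1.e+00]
3.12 pos [552.3  82.7  75. ] X 519.8 Y 204.4 tip z 64.0 w 53.3 F [0.28 0.1  0.68] dq [-0.006 -0.034 -0.075 -0.002 -0.007 -0.003] Rz [-8.e-04  4.e-04 -1.e+00]
3.17 pos [554.1  82.7  77.2] X 521.5 Y 204.7 tip z 66.2 w 53.9 F [ 0.52 -0.45  0.44] dq [-0.005 -0.022 -0.042 -0.003 -0.007 -0.002] Rz [ 3.7e-03  5.0e-04 -1.0e+00]
3.22 pos [555.   82.5  78.3] X 522.4 Y 204.8 tip z 67.3 w 53.7 F [-0.2  -1.04  0.69] dq [-0.003 -0.009 -0.016  0.002 -0.007 -0.001] Rz [ 6.1e-03  6.0e-04 -1.0e+00]
```

Emit:
move_arm(targets="0 0 0 0 0 0 5.35; 0 0 0 0 0 0 5.35; 0 0 0 0 0 0 5.35; 0 0 0 0 0 0 5.35; 0 0 0 0 0 0 5.35")

```text
time: 3.63
tcp_pos: [0.5532, 0.0816, 0.0751]
tcp_rot: [[-0.975, 0.224, 0.001], [0.224, 0.975, 0.0], [-0.001, 0.0, -1.0]]
ft_force: [-0.2, 0.2, 0.1]
width: 0.0533
grasp_force: 0.0
```

```bash
python3 st.py 2; python3 meas.py|grep -v stage
```

```text
3.63 pos [553.2  81.6  75.1] X 520.9 Y 203.6 tip z 64.1 w 53.3 F [-0.23  0.15  0.14] dq [-0.001  0.006  0.006  0.    -0.001  0.   ] Rz [ 1.e-03  2.e-04 -1.e+00]
3.68 pos [553.1  81.6  74.8] X 520.7 Y 203.5 tip z 63.8 w 53.4 F [ 0.16 -0.05 -0.07] dq [-0.     0.005  0.005  0.    -0.001  0.   ] Rz [ 5.e-04  1.e-04 -1.e+00]
3.73 pos [553.   81.6  74.6] X 520.6 Y 203.5 tip z 63.6 w 53.7 F [-0.08 -0.38 -0.25] dq [-0.002  0.004  0.003  0.001  0.001 -0.   ] Rz [ 2.e-04  1.e-04 -1.e+00]
3.7333 [553.   81.6  74.6] [-0.1 -0.4 -0.2]
red 3246 along x [508.6 544.3 584.6] y [222.6 232.1 246.2] z [28.1 30.5 33.4] rect [585.4 106.2] [24.9 77.5] 77.3
blue 580 along x [538.5 574.1 614.2] y [154.5 185.2 187.2] z [11.5 16.8 37.4] rect [600.1  38.3] [33.4 77.3] 74.8
lip 110 x [538.3 539.8 541.8] y [173.9 180.8 187.1] z [36.6 37.8]
red 228 along x [508.  557.5 584.3] y [220.2 232.3 245.7] z [25.9 30.1 34.5] rect [584.9 105. ] [27.4 77.9] 77.0
blue 48 along x [541.6 586.4 647.1] y [152.7 183.  292. ] z [ 8.4 15.9 21. ] rect [627.9  84.6] [158.2  75.5] 64.3
lip 1 x [540.4 540.4 540.4] y [154. 154. 154.] z [35.9 35.9]
```

Emit:
move_arm(targets="0 0 0 0.05 -0.09 -0.6 5.35; 0 0 0 0.1 -0.18 -1.3 5.35; 0 0 0 0.1 -0.18 -1.9 5.35; 0 0 0 0.1 -0.18 -2.3 5.35; 0 0 0 0.1 -0.18 -2.5 5.35")

```text
time: 4.25
tcp_pos: [0.5531, 0.0798, 0.0479]
tcp_rot: [[-0.975, 0.224, -0.003], [0.224, 0.975, 0.0], [0.002, -0.001, -1.0]]
ft_force: [0.2, 0.2, 1.0]
width: 0.0536
grasp_force: 0.0
```

Emit:
move_arm(targets="0 0 0 0 0 0 5.35; 0 0 0 0 0 0 5.35; 0 0 0 0 0 0 5.35; 0 0 0 0 0 -0.1 5.35; 0 0 0 0 0 -0.2 5.35")

```text
time: 4.67
tcp_pos: [0.5543, 0.0799, 0.0479]
tcp_rot: [[-0.975, 0.224, 0.001], [0.224, 0.975, 0.0], [-0.001, 0.0, -1.0]]
ft_force: [0.1, 1.2, -0.9]
width: 0.0535
grasp_force: 0.0
```

```bash
python3 st.py 3
python3 - <<'E'
from h import *
f=bot.grab_frame("side"); a=f["image"][180:285,270:410]; f["image"]=cv2.resize(a,(800,600),interpolation=cv2.INTER_CUBIC); save(f,"s3.png")
E
```

```text
4.67 pos [554.3  79.9  47.9] X 522.3 Y 202.1 tip z 36.9 w 53.5 F [ 0.11  1.18 -0.89] dq [-0.     0.014  0.017 -0.001 -0.023  0.001] Rz [ 1.e-03  1.e-04 -1.e+00]
4.72 pos [554.   79.9  47.6] X 522.0 Y 202.0 tip z 36.6 w 53.1 F [-0.03 -0.87  1.07] dq [ 0.001  0.001  0.005 -0.002  0.005 -0.001] Rz [ 3.e-04  1.e-04 -1.e+00]
4.77 pos [553.9  79.9  47.5] X 521.9 Y 202.0 tip z 36.5 w 53.7 F [0.58 0.64 0.63] dq [-0.     0.    -0.003 -0.     0.002  0.001] Rz [ 1.e-04  1.e-04 -1.e+00]
4.82 pos [553.9  79.9  47.5] X 521.9 Y 202.0 tip z 36.5 w 53.7 F [-0.54  1.33  0.07] dq [-0.002 -0.001 -0.002 -0.    -0.     0.002] Rz [ 1.e-04  1.e-04 -1.e+00]
```

View pics/s3.png

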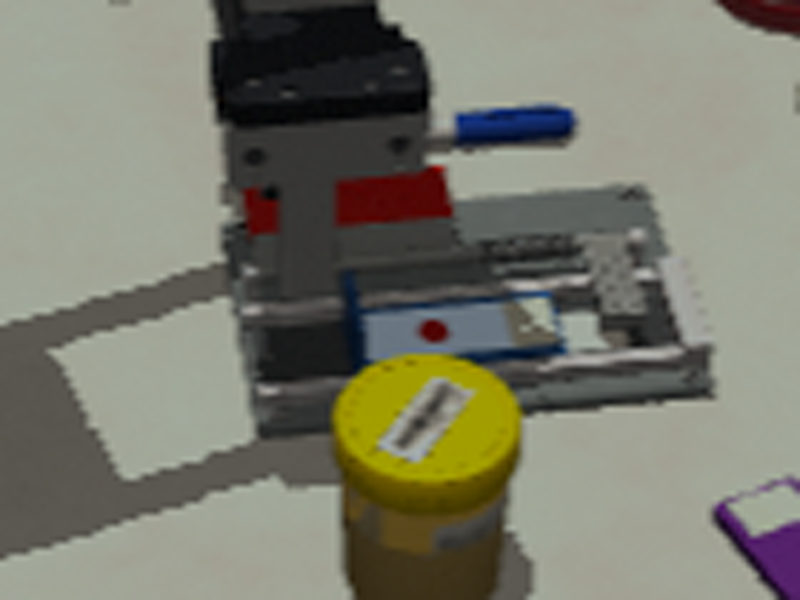

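Emit:
move_arm(targets="0 0 0 0 0 -0.2 5.35; 0 0 0 0 0 -0.4 5.35; 0 0 0 0 0 -0.6 5.35; 0 0 0 0 0 -0.8 5.35; 0 0 0 0 0 -1.0 5.35")

```text
time: 5.28
tcp_pos: [0.5541, 0.0804, 0.0379]
tcp_rot: [[-0.975, 0.224, 0.0], [0.224, 0.975, 0.001], [-0.0, 0.001, -1.0]]
ft_force: [-1.0, 1.9, 4.4]
width: 0.0535
grasp_force: 1.8
```

Emit:
move_arm(targets="0 0 0 0 0 -0.1 5.35; 0 0 0 0 0 -0.2 5.35; 0 0 0 0 0 -0.3 5.35; 0 0 0 0 0 -0.3 5.35; 0 0 0 0 0 -0.3 5.35")

```text
time: 5.7
tcp_pos: [0.5542, 0.0804, 0.0348]
tcp_rot: [[-0.975, 0.224, 0.001], [0.224, 0.975, 0.001], [-0.001, 0.001, -1.0]]
ft_force: [-1.5, 4.3, 3.9]
width: 0.0535
grasp_force: 2.2
```

```bash
python3 st.py 3;python3 meas.py|grep -v stage
```

```text
5.7 pos [554.2  80.4  34.8] X 522.1 Y 202.6 tip z 23.8 w 53.5 F [-1.53  4.26  3.85] dq [-0.001  0.001 -0.    -0.005  0.001 -0.001] Rz [ 8.e-04  1.e-03 -1.e+00]
5.75 pos [554.2  80.3  34.9] X 522.1 Y 202.5 tip z 23.9 w 53.4 F [-0.65  3.1   3.89] dq [-0.    -0.001  0.002 -0.007 -0.003  0.   ] Rz [ 8.e-04  8.e-04 -1.e+00]
5.8 pos [554.2  80.2  34.9] X 522.2 Y 202.4 tip z 23.9 w 53.9 F [-1.19  4.18  5.11] dq [-0.001  0.     0.001 -0.001  0.001  0.   ] Rz [ 9.e-04  7.e-04 -1.e+00]
5.85 pos [554.3  80.2  34.9] X 522.2 Y 202.4 tip z 23.9 w 53.9 F [-0.04  3.34  5.03] dq [-0.002  0.002  0.001 -0.001  0.     0.002] Rz [ 9.e-04  6.e-04 -1.e+00]
5.85 [554.3  80.2  34.9] [-0.   3.3  5. ]
red 2892 along x [508.2 546.7 579.2] y [223.3 230.  246.9] z [23.2 24.5 26. ] rect [582.8 107.4] [24.9 72.7] 77.2
blue 531 along x [538.1 561.6 617.5] y [154.6 185.2 187.3] z [13.7 17.  37.6] rect [604.6  43.9] [33.9 84.1] 65.7
lip 152 x [538.1 539.4 541.2] y [174.5 181.  187. ] z [36.6 37.7]
red 106 along x [508.  562.4 585.5] y [219.7 228.8 246.9] z [20.9 24.  26.8] rect [587.8  99.5] [26.7 85.1] 87.1
blue 59 along x [542.2 598.2 645.8] y [152.8 182.9 291.6] z [ 8.  16.2 19.6] rect [627.9  84.4] [158.5  75.2] 64.3
lip 1 x [540.4 540.4 540.4] y [153.6 153.6 153.6] z [36.3 36.3]
```

Emit:
move_arm(targets="0 0 0 0 0 -0.1 5.35; 0 0 0 0 0 -0.2 5.35; 0 0 0 0 0 -0.28 5.35; 0 0 0 0 0 -0.28 5.35; 0 0 0 0 0 -0.28 5.35")

```text
time: 6.37
tcp_pos: [0.5543, 0.08, 0.032]
tcp_rot: [[-0.975, 0.224, 0.001], [0.224, 0.975, 0.0], [-0.001, 0.001, -1.0]]
ft_force: [-1.3, 3.9, 7.0]
width: 0.0534
grasp_force: 3.0
```

```bash
python3 st.py 2;python3 meas.py|grep -v stage
cat > foot.py <<'E'
from h import *
f=bot.grab_frame("side"); Q=pts(f,np.ones((480,640),bool))*1000; a=np.radians(-12.95)
X=Q@[np.cos(a),np.sin(a),0]-616; Y=Q@[-np.sin(a),np.cos(a),0]-170.3
for y in (-6,-2,2,6,10,16,22,28):
    m=(abs(X-26)<8)&(abs(Y-y)<3)&(Q[:,2]<60)&(Q[:,2]>0); print(y,m.sum(),np.percentile(Q[m,2],[10,50,90]).round(1) if m.any() else "")
E
python3 foot.py
```

```text
6.37 pos [554.3  80.   32. ] X 522.3 Y 202.2 tip z 21.0 w 53.4 F [-1.26  3.9   6.99] dq [ 0.    -0.001  0.002  0.002  0.001  0.002] Rz [ 9.e-04  5.e-04 -1.e+00]
6.42 pos [554.3  80.1  32. ] X 522.2 Y 202.2 tip z 21.0 w 53.6 F [-1.01  5.07  5.48] dq [ 0.    -0.001 -0.001  0.     0.003 -0.001] Rz [ 8.e-04  5.e-04 -1.e+00]
6.47 pos [554.3  80.   32. ] X 522.2 Y 202.2 tip z 21.0 w 53.5 F [0.13 4.12 6.45] dq [ 0.    -0.     0.001 -0.001  0.003 -0.002] Rz [ 9.e-04  5.e-04 -1.e+00]
6.4667 [554.3  80.   32. ] [0.1 4.1 6.4]
red 2813 along x [508.2 547.2 579.3] y [223.2 230.  246.6] z [19.5 21.8 23.7] rect [583.1 107.3] [24.6 73.5] 76.8
blue 563 along x [538.3 562.3 618.4] y [154.4 185.  187.3] z [13.6 16.9 37.5] rect [604.7  38.6] [33.1 86.9] 72.9
lip 156 x [538.2 539.6 541.3] y [174.3 180.9 187. ] z [36.7 37.7]
red 89 along x [508.2 561.5 584.9] y [220.9 228.7 243.8] z [17.5 21.3 24.1] rect [584.1 100.2] [23.6 79.1] 84.1
blue 56 along x [540.2 588.5 644.5] y [152.2 182.6 291. ] z [ 8.3 15.6 34. ] rect [625.5  83.3] [158.4  76.8] 65.2
lip 2 x [540.  540.1 540.3] y [151.4 159.  166.6] z [37.1 38.5]
-6 47 [ 6.6 29.  38.1]
-2 36 [ 6.9 26.1 38.1]
2 20 [ 8.  10.  37.3]
6 21 [ 7.  10.1 35.2]
10 17 [ 6.9 31.5 34.3]
16 14 [ 8.4 22.5 33.5]
22 10 [14.5 29.5 31.1]
28 6 [18.  26.8 28.5]
```

Emit:
move_arm(targets="0 0 0 0.195 -0.045 0 5.35; 0 0 0 0.39 -0.09 0 5.35; 0 0 0 0.585 -0.134 0 5.35; 0 0 0 0.78 -0.179 0 5.35; 0 0 0 0.975 -0.224 0 5.35")

```text
time: 7.03
tcp_pos: [0.5608, 0.0779, 0.0319]
tcp_rot: [[-0.975, 0.223, -0.007], [0.223, 0.975, 0.0], [0.007, -0.001, -1.0]]
ft_force: [-10.0, 3.5, 13.3]
width: 0.0536
grasp_force: 6.2
```

Emit:
move_arm(targets="0 0 0 0.195 -0.045 0 5.35; 0 0 0 0.39 -0.09 0 5.35; 0 0 0 0.585 -0.134 0 5.35; 0 0 0 0.78 -0.179 0 5.35; 0 0 0 0.975 -0.224 0 5.35")

```text
time: 7.45
tcp_pos: [0.5702, 0.0755, 0.032]
tcp_rot: [[-0.975, 0.223, -0.008], [0.223, 0.975, -0.0], [0.008, -0.002, -1.0]]
ft_force: [-9.1, 2.4, 12.3]
width: 0.0538
grasp_force: 6.4
```

```bash
python3 st.py 1;python3 meas.py|grep -v stage; python3 foot.py|head -2
```

```text
7.45 pos [570.2  75.5  32. ] X 538.7 Y 201.3 tip z 21.0 w 53.8 F [-9.07  2.43 12.35] dq [-0.01   0.048 -0.059  0.004  0.023 -0.011] Rz [-0.0079 -0.     -1.    ]
7.5 pos [570.5  75.4  31.9] X 539.1 Y 201.3 tip z 20.9 w 53.8 F [-8.47  2.96 11.73] dq [-0.001 -0.005  0.008 -0.001 -0.006  0.001] Rz [-7.5e-03 -1.0e-04 -1.0e+00]
7.5 [570.5  75.4  31.9] [-8.5  3.  11.7]
red 3561 along x [508.3 529.6 585.2] y [223.3 230.9 247.1] z [19.  21.6 23.6] rect [585.9 106.6] [24.6 79. ] 76.5
blue 561 along x [548.9 571.5 598.7] y [175.6 185.3 187.1] z [12.7 16.9 37.5] rect [600.1  47.6] [12.5 51. ] 77.1
lip 152 x [548.8 550.1 551.9] y [175.2 181.5 187. ] z [36.5 37.7]
red 98 along x [507.7 528.  585.1] y [220.3 228.4 245.9] z [17.9 21.  23.6] rect [583.3  99.5] [26.6 77.9] 66.3
blue 55 along x [551.  597.9 644.1] y [153.7 183.1 290.5] z [ 9.1 15.7 33.9] rect [632.3  82.9] [147.9  77.2] 70.6
lip 2 x [550.9 551.  551. ] y [153.4 153.8 154.1] z [36.2 37.2]
-6 48 [ 7.9 26.5 37.7]
-2 37 [ 7.9 27.6 37.4]
```

Emit:
move_arm(targets="0 0 0 0.195 -0.045 0.02 5.35; 0 0 0 0.39 -0.09 0.04 5.35; 0 0 0 0.585 -0.134 0.05 5.35; 0 0 0 0.78 -0.179 0.05 5.35; 0 0 0 0.975 -0.224 0.05 5.35")

```text
time: 8.07
tcp_pos: [0.5801, 0.0729, 0.0321]
tcp_rot: [[-0.975, 0.223, -0.007], [0.223, 0.975, -0.001], [0.007, -0.002, -1.0]]
ft_force: [-8.9, 3.2, 10.5]
width: 0.0536
grasp_force: 5.5
```

Emit:
move_arm(targets="0 0 0 0.195 -0.045 0 5.35; 0 0 0 0.39 -0.09 0 5.35; 0 0 0 0.585 -0.134 0 5.35; 0 0 0 0.78 -0.179 0 5.35; 0 0 0 0.975 -0.224 0 5.35")

```text
time: 8.48
tcp_pos: [0.5899, 0.0706, 0.0321]
tcp_rot: [[-0.975, 0.223, -0.007], [0.223, 0.975, -0.001], [0.007, -0.002, -1.0]]
ft_force: [-7.8, 4.1, 10.2]
width: 0.0537
grasp_force: 5.6
```

```bash
python3 st.py 1;python3 meas.py|grep -v stage; python3 foot.py|head -2
```

```text
8.48 pos [589.9  70.6  32.1] X 559.1 Y 201.0 tip z 21.1 w 53.7 F [-7.8   4.15 10.24] dq [-0.009  0.046 -0.059  0.001  0.008 -0.012] Rz [-7.4e-03 -7.0e-04 -1.0e+00]
8.53 pos [590.3  70.5  32.1] X 559.4 Y 201.0 tip z 21.1 w 53.3 F [-7.01  2.86 11.08] dq [-0.    -0.002  0.007 -0.    -0.005  0.001] Rz [-6.9e-03 -7.0e-04 -1.0e+00]
8.5333 [590.3  70.5  32.1] [-7.   2.9 11.1]
red 4569 along x [508.4 533.7 584.2] y [223.4 233.3 247.4] z [19.  21.3 23.4] rect [586.1 106.8] [24.7 79.3] 76.6
blue 588 along x [569.2 591.3 619.7] y [175.4 185.  186.8] z [12.  16.9 37.5] rect [620.2  42.7] [12.5 51.5] 77.2
lip 167 x [569.2 570.4 572.3] y [174.9 181.3 186.7] z [36.4 37.8]
red 128 along x [507.9 529.1 584.7] y [219.9 231.7 246.6] z [17.9 21.  24.8] rect [584.3 103.7] [28.7 80. ] 73.6
blue 48 along x [572.3 600.9 644.5] y [152.7 179.6 291.2] z [ 8.5 17.  21. ] rect [642.3  81. ] [140.9  67.5] 74.3
lip 1 x [571. 571. 571.] y [159.5 159.5 159.5] z [35.5 35.5]
-6 44 [16.5 28.8 38. ]
-2 34 [16.1 29.  38.1]
```

Emit:
move_arm(targets="0 0 0 0.195 -0.045 0 5.35; 0 0 0 0.39 -0.09 0 5.35; 0 0 0 0.585 -0.134 0 5.35; 0 0 0 0.78 -0.179 0 5.35; 0 0 0 0.88 -0.202 0 5.35")

```text
time: 9.1
tcp_pos: [0.5989, 0.0685, 0.0321]
tcp_rot: [[-0.975, 0.223, -0.007], [0.223, 0.975, -0.001], [0.007, -0.002, -1.0]]
ft_force: [-7.8, 2.2, 10.8]
width: 0.0533
grasp_force: 5.6
```

Emit:
move_arm(targets="0 0 0 0.05 -0.011 0 5.35; 0 0 0 0.1 -0.023 0 5.35; 0 0 0 0.15 -0.034 0 5.35; 0 0 0 0.2 -0.046 0 5.35; 0 0 0 0.25 -0.057 0 5.35")

```text
time: 9.52
tcp_pos: [0.6008, 0.0681, 0.0321]
tcp_rot: [[-0.975, 0.223, -0.008], [0.223, 0.975, -0.001], [0.008, -0.002, -1.0]]
ft_force: [-9.4, 2.7, 11.5]
width: 0.0531
grasp_force: 5.8
```

```bash
python3 st.py 1;python3 meas.py|grep -v stage
```

```text
9.52 pos [600.8  68.1  32.1] X 570.3 Y 201.0 tip z 21.1 w 53.1 F [-9.44  2.73 11.5 ] dq [-0.003  0.01  -0.014 -0.001  0.016 -0.003] Rz [-8.1e-03 -7.0e-04 -1.0e+00]
9.57 pos [601.1  68.   32.2] X 570.6 Y 201.0 tip z 21.2 w 53.7 F [-8.    2.27 10.  ] dq [-0.001  0.001 -0.001 -0.002 -0.009  0.001] Rz [-7.5e-03 -7.0e-04 -1.0e+00]
9.5667 [601.1  68.   32.2] [-8.   2.3 10. ]
red 5323 along x [508.4 536.8 583.6] y [223.4 234.5 247.4] z [18.9 21.2 23.3] rect [585.9 107. ] [24.9 78.4] 76.7
blue 629 along x [580.2 601.2 631.1] y [175.2 185.  186.8] z [11.5 16.9 37.5] rect [633.4  40.8] [12.3 56.5] 79.5
lip 189 x [580.2 581.4 583.3] y [175.  181.4 186.7] z [36.3 37.8]
red 157 along x [507.8 534.5 566.4] y [219.5 231.8 246.2] z [17.7 21.1 24. ] rect [575.8 107.6] [31.6 60.4] 84.8
blue 48 along x [582.6 611.7 659.1] y [151.7 170.4 186.8] z [13.4 16.5 30. ] rect [643.   25.6] [35.7 76.3] 76.5
lip 2 x [582.6 582.6 582.7] y [151.5 152.  152.5] z [30.9 31.8]
```

Emit:
move_arm(targets="0 0 0 0.03 -0.007 0 5.35; 0 0 0 0.06 -0.014 0 5.35; 0 0 0 0.09 -0.021 0 5.35; 0 0 0 0.12 -0.028 0 5.35; 0 0 0 0.15 -0.034 0 5.35")

```text
time: 10.08
tcp_pos: [0.6012, 0.068, 0.0321]
tcp_rot: [[-0.975, 0.224, -0.011], [0.224, 0.975, -0.0], [0.011, -0.003, -1.0]]
ft_force: [-11.5, 3.1, 12.5]
width: 0.0537
grasp_force: 7.9
```

```bash
python3 st.py 1;python3 meas.py|grep lip
```

```text
10.08 pos [601.2  68.   32.1] X 570.7 Y 201.0 tip z 21.1 w 53.7 F [-11.53   3.11  12.54] dq [ 0.002  0.007 -0.006  0.002  0.012  0.   ] Rz [-1.080e-02 -2.000e-04 -9.999e-01]
10.13 pos [601.2  68.   32.2] X 570.7 Y 201.0 tip z 21.2 w 53.6 F [-11.48   3.65  12.8 ] dq [-0.002 -0.001  0.004 -0.002 -0.    -0.   ] Rz [-1.080e-02 -2.000e-04 -9.999e-01]
lip 193 x [580.1 581.4 583.5] y [174.9 181.4 186.7] z [36.2 37.7]
lip 2 x [582.5 582.8 583. ] y [151.6 152.6 153.5] z [30.4 32.6]
```

Emit:
move_arm(targets="0 0 0 0.04 -0.009 0 5.35; 0 0 0 0.08 -0.018 0 5.35; 0 0 0 0.12 -0.027 0 5.35; 0 0 0 0.16 -0.037 0 5.35; 0 0 0 0.2 -0.046 0 5.35")

```text
time: 10.65
tcp_pos: [0.6013, 0.068, 0.0321]
tcp_rot: [[-0.975, 0.224, -0.015], [0.224, 0.975, 0.0], [0.015, -0.003, -1.0]]
ft_force: [-16.3, 4.1, 16.7]
width: 0.0536
grasp_force: 10.1
```

```bash
python3 st.py 1;python3 meas.py|grep lip
python3 - <<'E'
from h import *
f=bot.grab_frame("side"); a=f["image"][180:270,280:400]; f["image"]=cv2.resize(a,(800,600),interpolation=cv2.INTER_CUBIC); save(f,"s4.png")
E
```

```text
10.65 pos [601.3  68.   32.1] X 570.8 Y 201.0 tip z 21.1 w 53.6 F [-16.3    4.15  16.75] dq [-0.     0.007 -0.01   0.001  0.014 -0.001] Rz [-1.530e-02  4.000e-04 -9.999e-01]
10.7 pos [601.3  68.   32.1] X 570.8 Y 201.0 tip z 21.1 w 53.6 F [-15.86   4.37  15.78] dq [ 0.001 -0.001  0.001 -0.001 -0.002  0.   ] Rz [-1.540e-02  4.000e-04 -9.999e-01]
lip 188 x [580.2 581.5 583.6] y [174.9 181.4 186.7] z [36.4 37.6]
lip 2 x [582.8 582.9 583. ] y [152.9 153.1 153.4] z [29.8 31.4]
```

View pics/s4.png

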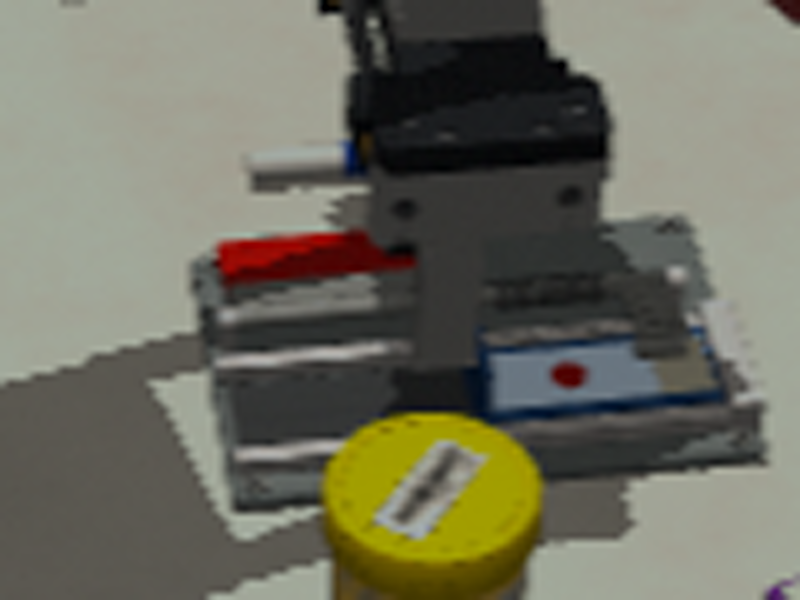

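Emit:
move_arm(targets="0 0 0 -0.15 0.034 0 5.35; 0 0 0 -0.3 0.069 0 5.35; 0 0 0 -0.45 0.103 0 5.35; 0 0 0 -0.6 0.138 0 5.35; 0 0 0 -0.8 0.184 0 5.35")

```text
time: 11.27
tcp_pos: [0.6006, 0.0681, 0.0326]
tcp_rot: [[-0.975, 0.224, 0.003], [0.224, 0.975, -0.002], [-0.003, -0.002, -1.0]]
ft_force: [3.8, 0.3, 5.7]
width: 0.0538
grasp_force: 2.6
```

```bash
python3 st.py 1;python3 meas.py|grep lip
```

```text
11.27 pos [600.6  68.1  32.6] X 570.1 Y 200.9 tip z 21.6 w 53.8 F [3.8  0.26 5.67] dq [ 0.006 -0.044  0.045 -0.008 -0.053  0.013] Rz [ 0.0026 -0.0024 -1.    ]
11.32 pos [600.7  68.1  32.9] X 570.2 Y 201.0 tip z 21.9 w 53.3 F [1.54 0.02 4.89] dq [-0.004  0.004 -0.01   0.003  0.014 -0.004] Rz [ 0.0031 -0.0025 -1.    ]
lip 183 x [580.1 581.4 583.5] y [174.8 181.2 186.7] z [36.3 37.6]
lip 2 x [581.6 582.5 583.5] y [155.9 157.5 159. ] z [31.6 37.2]
```

Emit:
move_arm(targets="0 0 0 -0.15 0.034 0 5.35; 0 0 0 -0.3 0.069 0 5.35; 0 0 0 -0.4 0.092 0 5.35; 0 0 0 -0.4 0.092 0 5.35; 0 0 0 -0.4 0.092 0 5.35")

```text
time: 11.83
tcp_pos: [0.5981, 0.0686, 0.0334]
tcp_rot: [[-0.974, 0.225, 0.006], [0.225, 0.974, -0.003], [-0.006, -0.001, -1.0]]
ft_force: [4.0, -0.4, 5.5]
width: 0.0535
grasp_force: 2.6
```

```bash
python3 st.py 1;python3 meas.py|grep lip
```

```text
11.83 pos [598.1  68.6  33.4] X 567.5 Y 200.9 tip z 22.4 w 53.5 F [ 3.98 -0.36  5.51] dq [-0.001  0.001 -0.001  0.    -0.    -0.002] Rz [ 0.0056 -0.0028 -1.    ]
11.88 pos [598.1  68.6  33.3] X 567.5 Y 200.9 tip z 22.3 w 53.6 F [ 3.43 -0.46  5.29] dq [-0.     0.001  0.001  0.001 -0.     0.   ] Rz [ 0.0056 -0.0028 -1.    ]
lip 181 x [580.  581.4 583.3] y [174.  180.6 186.7] z [36.3 38.1]
lip 2 x [581.5 581.9 582.2] y [150.6 154.7 158.9] z [35.7 37.4]
```

Emit:
move_arm(targets="0 0 0 -0.05 0.01 0.15 5.35; 0 0 0 -0.1 0.02 0.35 5.35; 0 0 0 -0.1 0.02 0.55 5.35; 0 0 0 -0.1 0.02 0.8 5.35; 0 0 0 -0.1 0.02 1.1 5.35")

```text
time: 12.4
tcp_pos: [0.5925, 0.0703, 0.0413]
tcp_rot: [[-0.975, 0.224, -0.006], [0.224, 0.975, -0.0], [0.006, -0.002, -1.0]]
ft_force: [0.2, -0.7, 0.6]
width: 0.0537
grasp_force: 0.0
```

Emit:
move_arm(targets="0 0 0 0 0 0.4 5.35; 0 0 0 0 0 1 5.35; 0 0 0 0 0 2 5.35; 0 0 0 0 0 3.2 5.35; 0 0 0 0 0 4.5 5.35")

```text
time: 12.82
tcp_pos: [0.5946, 0.0705, 0.0894]
tcp_rot: [[-0.975, 0.224, -0.0], [0.224, 0.975, 0.0], [0.0, -0.0, -1.0]]
ft_force: [-0.3, 0.7, -0.2]
width: 0.0537
grasp_force: 0.0
```

Emit:
move_arm(targets="0 0 0 -0.5 0 2 5.35; 0 0 0 -2 0 4 5.35; 0 0 0 -4 0 6 5.35; 0 0 0 -6 0 7.5 5.35; 0 0 0 -7 0 8 5.35")

```text
time: 13.23
tcp_pos: [0.525, 0.0706, 0.1732]
tcp_rot: [[-0.975, 0.224, 0.007], [0.224, 0.975, 0.0], [-0.007, 0.002, -1.0]]
ft_force: [1.0, -0.1, 0.4]
width: 0.0532
grasp_force: 0.0
```

Emit:
move_arm(targets="0 0 0 0 0 0 5.35; 0 0 0 0 0 0 5.35; 0 0 0 0 0 0 5.35; 0 0 0 0 0 0 5.35; 0 0 0 0 0 0 5.35")

```text
time: 13.65
tcp_pos: [0.5248, 0.0704, 0.1667]
tcp_rot: [[-0.975, 0.224, -0.002], [0.224, 0.975, 0.0], [0.002, -0.001, -1.0]]
ft_force: [1.4, -0.8, 0.1]
width: 0.0537
grasp_force: 0.0
```

```bash
python3 st.py 1;python3 meas.py; python3 foot.py|head -3
python3 - <<'E'
from h import *
f=bot.grab_frame("side"); a=f["image"][180:270,280:400]; f["image"]=cv2.resize(a,(800,600),interpolation=cv2.INTER_CUBIC); save(f,"s5.png")
E
```

```text
13.65 pos [524.8  70.4 166.7] X 495.6 Y 186.2 tip z 155.7 w 53.7 F [ 1.36 -0.83  0.07] dq [-0.    -0.002 -0.003 -0.002  0.003 -0.001] Rz [-0.0025  0.     -1.    ]
13.7 pos [524.8  70.4 166.8] X 495.6 Y 186.2 tip z 155.8 w 53.7 F [-0.06  0.33 -1.27] dq [-0.    -0.005 -0.004 -0.     0.    -0.   ] Rz [-0.0023 -0.     -1.    ]
13.7 [524.8  70.4 166.8] [-0.1  0.3 -1.3]
red 1347 along x [508.8 533.3 584.7] y [223.5 231.2 246.3] z [25.1 26.7 28.4] rect [585.7 106.6] [23.8 77.5] 76.9
blue 471 along x [580.7 611.2 658.1] y [153.5 168.9 186.4] z [15.4 17.  37.6] rect [642.5  26.6] [33.1 80.8] 76.8
stage 8405 along x [500.  561.3 664.7] y [ 91.3 186.4 252.8] z [ 6.6  8.8 10.7] rect [605.1  26.7] [185.8 168.7] 77.0
lip 112 x [580.5 581.8 584. ] y [155.  170.3 185.6] z [36.6 38. ]
red 283 along x [508.6 547.3 585.8] y [219.6 233.3 246.8] z [23.4 26.3 29.3] rect [594.  104.8] [97.5 48.5] 7.6
blue 124 along x [582.6 618.9 659.4] y [150.9 160.1 290.2] z [11.9 16.3 30.1] rect [653.8  76.4] [142.4  77.7] 77.7
stage 1180 along x [498.7 573.6 667.3] y [134.1 188.4 254.1] z [ 5.4  8.3 11.5] rect [614.3  68.1] [172.9 171.5] 77.1
lip 4 x [581.9 582.7 583. ] y [152.7 156.9 175.4] z [33.9 36.1]
-6 35 [16.1 21.3 31. ]
-2 12 [16.4 30.2 31.2]
2 13 [27.1 30.2 31.1]
```

View pics/s5.png

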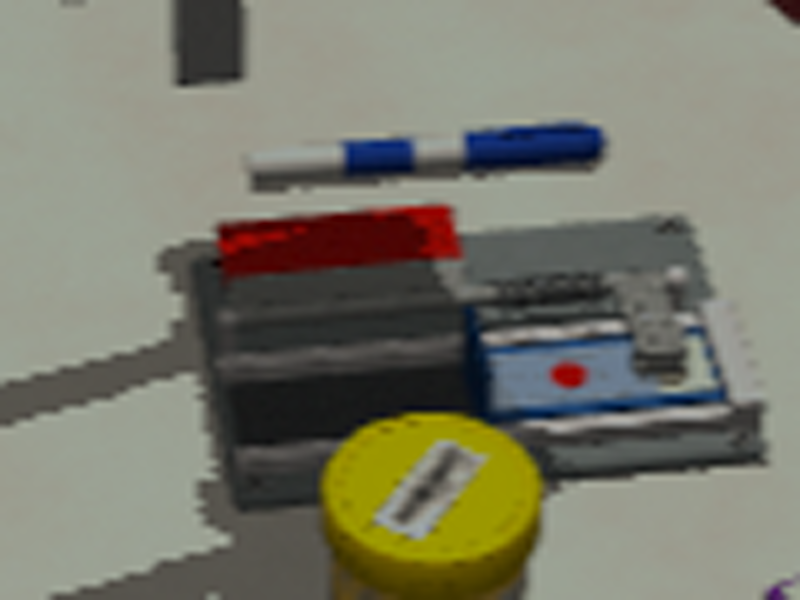

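```bash
python3 -c "
from cell import bot; print(bot.hand_in())"
```

```text
the job is handed in; nothing more can be done
None
```

I handed the job in at about 13.7 s. The blue carrier sits home: a further 3.5 mm of push moved it no more. The clip rests on it (tail at about 26.5 mm, roughly 0.13 rad), the arm is clear, and I saw nothing else disturbed in the last view of the stage.

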